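# Fit a cutter head on the brazing stand

### The job

Set the two-winged cutter head up for brazing: slip it, slotted foot down, over the spigot of the blue brazing stand, turn it until its slots drop over the two driving dogs, and press it down past the spring balls until it sits flat and fully home on the flange. Then let go of it, and leave the other loose things on the bench where they are.

Things in the scene. Friction and masses are not known exactly. Their poses are not given: they have to be found in the camera images.
- cutter_head: bright steel cutter head, an upright open tube (hub) 44 mm across, 55 mm high, 28 mm through bore, about 0.36 kg, foot down on the bench. Two wings stand out along its own +y and -y to 34 mm from the axis (68 mm over both), 10 mm thick, 18 to 51 mm above the foot. The bare hub can be gripped along its own x. Origin: centre of the foot; z up the bore
- head_slot (a point): on the head's axis at the roof of its foot slot: the slot is 12.5 mm wide and 13.5 mm deep and runs right across the foot along the head's own x, through both walls of the tube. A groove in the bore, 90 degrees from the slot, takes the spring balls when home
- head_top (a point): centre of the head's upper rim (a ring 28 mm inside, 44 mm outside), 55 mm above the foot: a place to press
- stand: fixed blue brazing stand: pedestal 104 mm across the foot, graduated aluminium collar, small brake lever low on its side; on top the steel arbor with flange, spigot and dogs. The arbor is locked at any angle: the direction of the dogs has nothing to do with the stand's yaw and is not reported; see it, or feel it by turning the head on the spigot. Origin: centre of the underside
- seat (a point): centre of the top of the 56 mm flange, 58 mm above the stand's underside; the head's origin lies here when home. Two dark dogs stand on the flange on either side, 13.5 to 21.5 mm from the axis, 8.5 mm wide, 12 mm high: a head that rests on them is 12 mm above its seat; when its slot meets them it drops 5 to 8 mm onto the spring balls and turns no further
- spigot_top (a point): centre of the spigot's tip, 42 mm above the seat. The spigot is 25.5 mm thick, its last 7 mm tapered to 17 mm. Two brass spring balls peep 2.7 mm out of it 5 mm above the flange, 90 degrees from the dogs; some 10 to 15 N of downward push gets the head past them, and they then snap into its groove
- spare_sleeve: a plain grey steel sleeve without wings or slots, 31 mm thick and 77 mm high, upright on the bench; origin at the centre of its foot. Not to be moved
- dish: white ceramic dish, 67 mm across and 24 mm high; origin at the centre of its foot. Not to be moved
- milling_cutter: grey milling cutter lying on the bench, 99 mm long along its own y, 52 mm high; origin under its middle. Not to be moved
- paste_tin: round white paste tin with a yellow lid, 63 mm across, 34 mm high; origin at the centre of its foot. Not to be moved

How it is judged:
At the end, for the whole second after the job is handed in: The cutter head stands upright (within 0.06 rad) on the spigot, fully home: its foot within 2.5 mm of the flange and within 4 mm of its centre, at rest, released (z of cutter_head in the frame of seat between -0.003 and 0.0025 m and horizontal distance between cutter_head and seat below 0.004 m and angle between cutter_head's own z axis and vertical below 0.06 rad and linear speed of cutter_head below 0.02 m/s); the robot touches nothing.
It fails at once if the spare sleeve is pushed more than 30 mm from its place (distance of spare_sleeve from where it was at the start of the episode above 0.03 m).
It fails at once if the dish is pushed more than 30 mm from its place (distance of dish from where it was at the start of the episode above 0.03 m).
It fails at once if the milling cutter is pushed more than 30 mm from its place (distance of milling_cutter from where it was at the start of the episode above 0.03 m).
It fails at once if the paste tin is pushed more than 30 mm from its place (distance of paste_tin from where it was at the start of the episode above 0.03 m).
It also fails if it takes over 64 s, if anything falls off the work surface, if the arm or the gripper's body presses on something with over 40 N, if the wrist force passes 120 N, or if a joint passes its speed limit or range.

### The arm

A 6-joint arm with a two-finger parallel gripper is mounted at the origin on a cart in front of the work surface, level with it; the furniture and walls round the work are solid. World frame = base frame: x ahead of the robot, y to its left, z up, the work surface at z = 0. Lengths are in m, angles in rad, forces in N, time in s.
With the tool pointing down it reaches from about 0.275 to 0.75 m from the base axis. Payload 10.2 kg.
Tool frame: the origin (TCP) lies midway between the tips of the shut fingers; the grasp point (between the pads) lies 19 mm behind it (env.hold_point_z is the distance from the TCP to the grasp point, in m); z points along the fingers, y is the line along which they close (so a half turn about z gives the same grasp; the last joint's range is limited). The gripper opens to 85 mm and grips with 20 to 120 N. Pads are 22 mm wide; open, the fingers measure 114 mm over their backs; the gripper's body (76 mm by 85 mm) begins 54 mm behind the grasp point. The pads swing forward as they close: fully open they stand 13 mm farther back than shut.
Start: joints at [1.011, 0.313, 1.498, -0, 1.331, -0.223], TCP at [0.174, 0.496, 0.231] pointing down, gripper open.
Joint ranges: [-2.94, 2.94], [-0.97, 2.17], [0.19, 2.56], [-1.23, 4.37], [0.02, 3.11], [-2.88, 2.88]. Speed limits (rad/s): [2.39, 2.39, 3.01, 3.14, 3.14, 3.14].

### API

Orientations are given as a unit quaternion [x, y, z, w].
In Python, from bench import env, kinematics, monitor, eyes, job gives the robot as it stands. The module is installed in compiled form; this text tells all that it offers. Calls block until the motion is done:
- env.reach(position, orientation): joint-space move of the TCP to a pose.
- env.movel(position, velocity=0.15, frame=None, guard=None): straight line of the TCP; frame=None keeps the orientation; velocity is the mean speed in m/s. With guard (N) it stops when the force on the tool has changed by that much, and returns True; else False.
- env.set_joints(angles): joint-space move.
- env.release() and env.close_gripper(effort=None): open the fingers fully, or close them until they stop; effort is the grip in N (None keeps the last).
- env.hold(seconds).
- kinematics.ik(position, orientation): joint angles nearest the present ones, or None.
- monitor.sense(): the state.
- eyes.grab_frame(name): name is "scene" or "top" or "wrist"; returns a dict with "frame" (384x512x3 uint8, red, green, blue), "mtx" (3x3 intrinsics, pixels), "view" (4x4, takes a point from world to camera coordinates). Camera axes: x right, y down, z forward; pixel columns grow to the right and rows downward; lengths in m; the calibration is good to about 2 mm. The wrist camera is an equidistant fisheye: a pixel r from the principal point sees the ray r / f radians off the axis. A picture is of the moment at which its call begins. There is no depth.
A pose or a line that the arm cannot do raises env.MotionError and nothing moves.
- job.hand_in(): hands the job in; it is judged then, once.
The state is a dict: "clock": time; "joints": joint angles; "qvel": joint speeds; "joint_efforts": joint torques, N m; "position": TCP position; "ee_rot": TCP orientation; "contact_force": force on the tool from outside, world axes, zero at the start; "ft_torque": the same for the moment, N m; "finger_gap": opening from 0.0 (shut) to 1.0 (fully open); "gripper_force": force on a finger pad.
Only numpy, scipy, OpenCV 4.12 (cv2) and the standard library are available. Lean on these libraries where they do the work, as an engineer would, in place of code of your own. Each camera call takes 0.05 s, during which the arm holds its last target. There are 200 camera calls.

## Working session

There is one attempt and no reset: what is moved stays moved. The work goes in short steps, each a Python script; the robot and the scene stay as the last script left them, time stands still between calls to the robot, and variables do not carry over. Pictures are saved under pics/ and viewed, at most 10 in all, crops included, and the job is handed in when it is done.

```bash
mkdir -p pics; cat > h.py <<'E'
import numpy as np, cv2
from bench import env, kinematics, monitor, eyes, job
def ray(g,u,v):
    V=g["view"];K=g["mtx"];R=V[:3,:3];c=-R.T@V[:3,3]
    d=R.T@np.linalg.solve(K,[u,v,1.]);return c,d
def onplane(g,u,v,z):
    c,d=ray(g,u,v);return (c+d*(z-c[2])/d[2])[:2]
def proj(g,p):
    q=g["mtx"]@(g["view"][:3,:3]@np.asarray(p)+g["view"][:3,3]);return q[:2]/q[2]
def save(n,img,s=1): cv2.imwrite("pics/"+n+".png",cv2.cvtColor(cv2.resize(img,None,fx=s,fy=s,interpolation=cv2.INTER_CUBIC),cv2.COLOR_RGB2BGR))
E
python3 - <<'E'
from h import *
for n in("scene","top"):
    g=eyes.grab_frame(n);save(n+"0",g["frame"],1.5);np.savez(n+"0.npz",**g);print(n,g["mtx"].tolist(),np.round(g["view"],3).tolist())
print(env.hold_point_z,monitor.sense())
E
```

```text
scene [[470.6930392184855, 0.0, 249.381959401545], [0.0, 470.6930392184855, 189.45848376255105], [0.0, 0.0, 1.0]] [[0.824, -0.567, -0.012, -0.429], [-0.43, -0.61, -0.665, 0.246], [0.37, 0.553, -0.746, 1.177], [0.0, 0.0, 0.0, 1.0]]
top [[478.2414531973703, 0.0, 260.4809062106237], [0.0, 478.2414531973703, 189.79744727778092], [0.0, 0.0, 1.0]] [[0.006, -1.0, -0.014, -0.048], [-0.996, -0.005, -0.092, 0.503], [0.092, 0.015, -0.996, 1.288], [0.0, 0.0, 0.0, 1.0]]
0.0187 {'clock': 0.1, 'joints': array([ 1.01058010e+00,  3.13393836e-01,  1.49838004e+00,  1.10114383e-05,
        1.33099678e+00, -2.23433193e-01]), 'qvel': array([ 0.00055547, -0.00216146, -0.0020963 , -0.00263028,  0.00092325,
       -0.00093077]), 'joint_efforts': array([ 1.72636264e-03, -4.12904084e+01, -2.60136974e+01, -2.48014785e-04,
        3.11577387e-03,  1.02320874e-05]), 'position': array([0.1733845 , 0.49529334, 0.23078529]), 'ee_rot': array([ 1.67598099e-01,  9.85855228e-01, -5.42322587e-04, -2.29867919e-04]), 'contact_force': array([-0.1933933 ,  0.32575899, -0.57529416]), 'ft_torque': array([ 0.01644305,  0.00442054, -0.00196286]), 'gripper_force': 0.0, 'finger_gap': 0.999739551841913}
```

View pics/scene0.png

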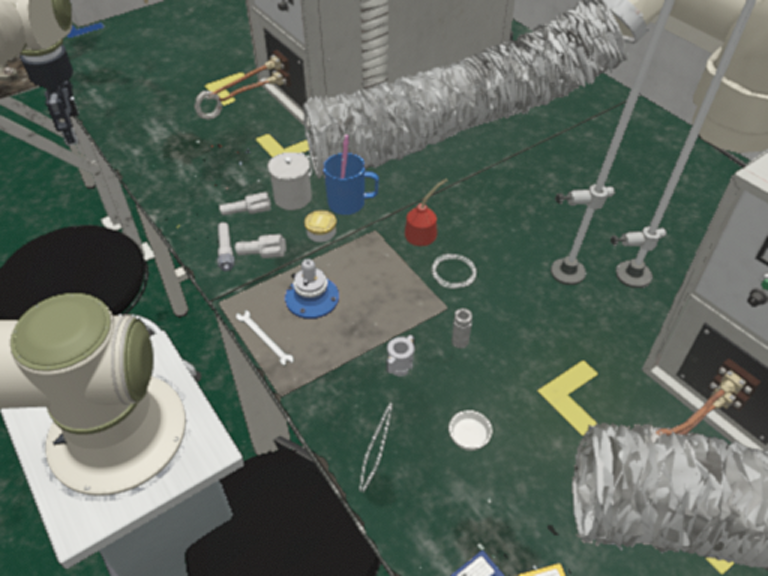

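View pics/top0.png

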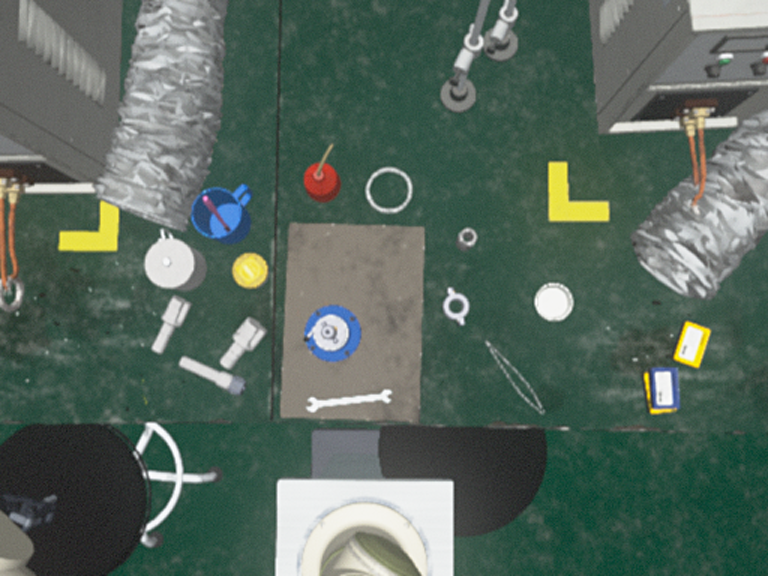

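The scene view has the head at (400,352) and the stand at (312,285). The top view has the head at (456,306), with wings towards (449,292) and (462,321), and the stand at (331,332). All of these are in 1.5x pixels. I'll get a rough fix from these and go over for wrist views.

```bash
cat >> h.py <<'E'
def wray(g,u,v):
    V=g["view"];K=g["mtx"];R=V[:3,:3];c=-R.T@V[:3,3]
    x=(u-K[0,2])/K[0,0];y=(v-K[1,2])/K[1,1];t=np.hypot(x,y);s=np.sinc(t/np.pi)
    return c,R.T@np.array([x*s,y*s,np.cos(t)])
def wplane(g,u,v,z):
    c,d=wray(g,u,v);return (c+d*(z-c[2])/d[2])[:2]
def wproj(g,p):
    q=g["view"][:3,:3]@np.asarray(p)+g["view"][:3,3];r=np.hypot(q[0],q[1]);t=np.arctan2(r,q[2])
    return g["mtx"][:2,2]+g["mtx"][0,0]*t*q[:2]/max(r,1e-9)
def down(th):  # tool z down, closing line (tool y) at world yaw th
    from scipy.spatial.transform import Rotation as R
    y=np.array([np.cos(th),np.sin(th),0]);z=np.array([0,0,-1.])
    return R.from_matrix(np.c_[np.cross(y,z),y,z]).as_quat()
E
python3 - <<'E'
from h import *
t=dict(np.load("top0.npz"));s=dict(np.load("scene0.npz"))
d=1.5
H=onplane(t,456/d,306/d,.055);print("head",H,onplane(s,400/d,343/d,.055))
w1=onplane(t,449/d,292/d,.051);w2=onplane(t,462/d,321/d,.051);w=w1-w2;print("wing yaw",np.degrees(np.arctan2(w[1],w[0])),np.hypot(*w))
S=onplane(t,329/d,331/d,.1);print("spigot",S,onplane(s,309/d,265/d,.1))
for n,p,z in(("dish",(554,302),.024),("sleeve",(468,234),.077),("tin",(250,270),.034),("mill",(230,345),.03)):print(n,onplane(t,p[0]/d,p[1]/d,z))
q0=monitor.sense()["joints"]
# look poses, tool y yaw options
for n,P in(("H",H),("S",S)):
  for th in np.radians([-90,0,90]):
    q=kinematics.ik([P[0],P[1],.25],down(th));print(n,np.degrees(th),q)
g=eyes.grab_frame("wrist");print(g["mtx"],g["view"],monitor.sense()["position"])
E
```

```text
head [ 0.46247575 -0.16116431] [ 0.46941012 -0.15475705]
wing yaw 24.05355630491407 0.05647253226272985
spigot [0.41560698 0.05935106] [0.417216  0.0573082]
dish [ 0.47268716 -0.34123748]
sleeve [ 0.5881041  -0.18081312]
tin [0.52731756 0.21148563]
mill [0.39114131 0.24525928]
H -90.0 [-5.75078712e-01  2.20859847e-01  1.56844136e+00 -4.44089210e-16
  1.35229145e+00  9.95717615e-01]
H 0.0 [-5.75078712e-01  2.20859847e-01  1.56844136e+00 -4.44089210e-16
  1.35229145e+00 -5.75078712e-01]
H 90.0 [-5.75078712e-01  2.20859847e-01  1.56844136e+00 -4.44089210e-16
  1.35229145e+00 -2.14587504e+00]
S -90.0 [-1.38845936e-01  6.19093476e-02  1.75337575e+00 -4.44089210e-16
  1.32630756e+00  1.43195039e+00]
S 0.0 [-1.38845936e-01  6.19093476e-02  1.75337575e+00 -4.44089210e-16
  1.32630756e+00 -1.38845936e-01]
S 90.0 [-1.38845936e-01  6.19093476e-02  1.75337575e+00 -4.44089210e-16
  1.32630756e+00 -1.70964226e+00]
[[297.31863964   0.         255.82546204]
 [  0.         297.31863964 190.65261725]
 [  0.           0.           1.        ]] [[ 0.32967613  0.94409356 -0.00100261 -0.52593215]
 [ 0.89716013 -0.31295601  0.31170858 -0.04161043]
 [ 0.29396829 -0.10366238 -0.95017722  0.38150428]
 [ 0.          0.          0.          1.        ]] [0.17339614 0.49535635 0.23088311]
```

```bash
python3 - <<'E'
from h import *
env.reach([.416,.058,.24],down(0));g=eyes.grab_frame("wrist");np.savez("wS.npz",**g);save("wS",g["frame"],1.5)
env.reach([.465,-.158,.20],down(np.radians(-66)));g=eyes.grab_frame("wrist");np.savez("wH.npz",**g);save("wH",g["frame"],1.5)
V=g["view"];print(-V[:3,:3].T@V[:3,3],monitor.sense()["position"],monitor.sense()["clock"])
for n,p in(("S",[.4165,.058,.1]),("H",[.465,-.158,.055])):
  print(n,wproj(dict(np.load("w"+n+".npz")),p)*1.5)
E
```

```text
[ 0.53861538 -0.12313314  0.34429749] [ 0.46519709 -0.15676024  0.20033491] 2.9667
S [383.35585771 269.59150247]
H [386.10896039 267.3522954 ]
```

View pics/wS.png

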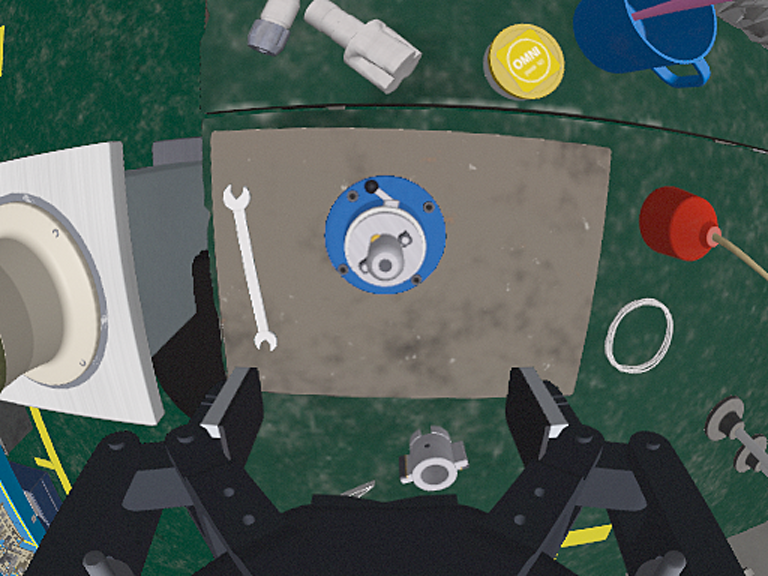

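View pics/wH.png

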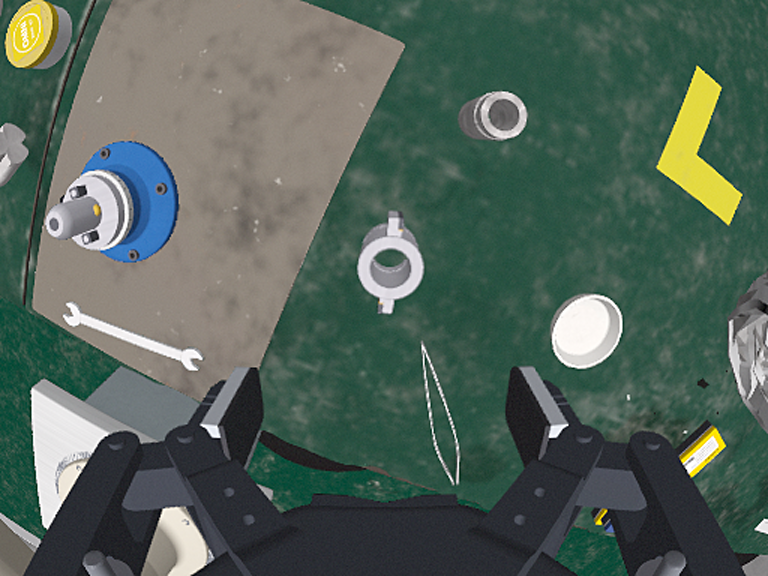

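wS shows the spigot tip at (385,264), the dogs near (405,239) and (364,267), and a brass ball at (375,239). wH shows the head rim at (390,267), with wings at (394,222) and (387,306). I'll enlarge both.

```bash
python3 - <<'E'
from h import *
a=dict(np.load("wS.npz"))["frame"][125:190,220:295];b=dict(np.load("wH.npz"))["frame"][138:213,228:293]
a=cv2.resize(a,None,fx=5.3,fy=5.3*600/600,interpolation=cv2.INTER_CUBIC);b=cv2.resize(b,None,fx=5.3,fy=5.3,interpolation=cv2.INTER_CUBIC)
c=np.zeros((400,750,3),np.uint8);c[:a.shape[0],:a.shape[1]]=a;c[:b.shape[0],400:400+b.shape[1]]=b
save("zoom",c)
E
```

```text
(no output)
```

View pics/zoom.png

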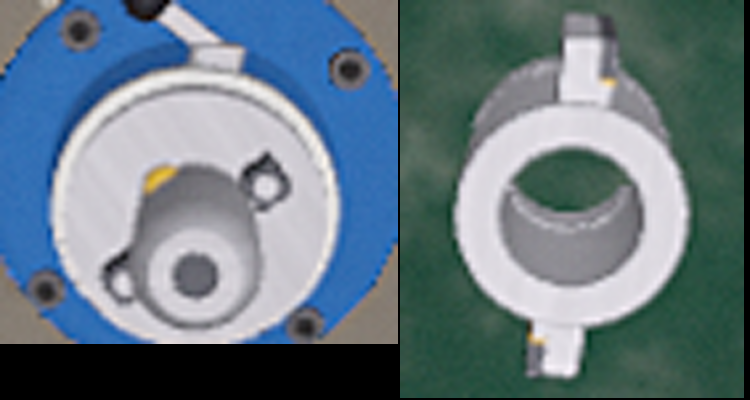

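```bash
python3 - <<'E'
from h import *
a=dict(np.load("wS.npz"));b=dict(np.load("wH.npz"))
A=lambda x,y,z:wplane(a,220+(x+.5)/5.3-.5,125+(y+.5)/5.3-.5,z)
B=lambda x,y,z:wplane(b,228+(x-400+.5)/5.3-.5,138+(y+.5)/5.3-.5,z)
dg=lambda v:np.degrees(np.arctan2(v[1],v[0]))
S=A(195,277,.1);D1=A(267,183,.07);D2=A(122,285,.07);print("tip",S,"dogs",D1,D2,(D1+D2)/2,dg(D1-D2),dg(D1-S),dg(S-D2),np.hypot(*(D1-S)),np.hypot(*(D2-S)))
L=[A(52,210,.058),A(340,210,.058)];print("flange",L)
fr=a["frame"].astype(int);m=((fr[...,2]>150)&(fr[...,0]<80)).astype(np.uint8)
h=B(572,215,.055);w1=B(590,38,.051);w2=B(554,375,.051);print("head",h,(w1+w2)/2,w1,w2,dg(w1-w2),np.hypot(*(w1-w2)))
print(B(455,215,.055),B(690,215,.055),B(572,103,.055),B(572,328,.055))
ball=A(160,180,.063);print("ball",ball,dg(ball-S))
# spigot also in wH
print("tip from wH",wplane(b,56/1.5,224/1.5,.1))
E
```

```text
tip [0.41730359 0.06096215] dogs [0.43200497 0.07257873] [0.40227209 0.05090944] [0.41713853 0.06174408] 36.084531133085186 38.314721467138995 33.77366703931818 0.018737007058040062 0.018083222390529705
flange [array([0.38697606, 0.06411103]), array([0.44825016, 0.0642433 ])]
head [ 0.46616688 -0.16040171] [ 0.46577062 -0.16054066] [ 0.49806855 -0.14969235] [ 0.43347269 -0.17138897] 18.566300120041987 0.06814227155441188
[ 0.45702115 -0.14003233] [ 0.47545508 -0.18096886] [ 0.48600675 -0.15138908] [ 0.4453335  -0.16988203]
ball [0.41008368 0.07165565] 124.02595625631216
tip from wH [0.41499595 0.06445078]
```

```bash
python3 - <<'E'
from h import *
th=np.radians(-71.4);P=[.466,-.1605]
env.reach(P+[.13],down(th));print(env.movel(P+[.016],.1,guard=15))
env.close_gripper(60);s=monitor.sense();print(s["finger_gap"],s["gripper_force"],s["position"],s["contact_force"])
env.movel(P+[.19],.12);s=monitor.sense();print(s["finger_gap"],s["contact_force"],s["clock"])
g=eyes.grab_frame("wrist");np.savez("wG.npz",**g);save("wG",g["frame"][120:384,130:380],3 if 0 else 2.2)
for z in(-.019+.038,): print((wproj(g,P+[.19+.039])-[130,120])*2.2)
E
```

```text
False
0.4947235139191873 60.16551822423935 [ 0.46616627 -0.16061849  0.01655133] [-1.04671734  1.2637336   5.49095566]
0.4935747155669032 [ 0.5742737  -0.67484478 -3.47657877] 6.7167
[282.07211658 378.66141536]
```

View pics/wG.png

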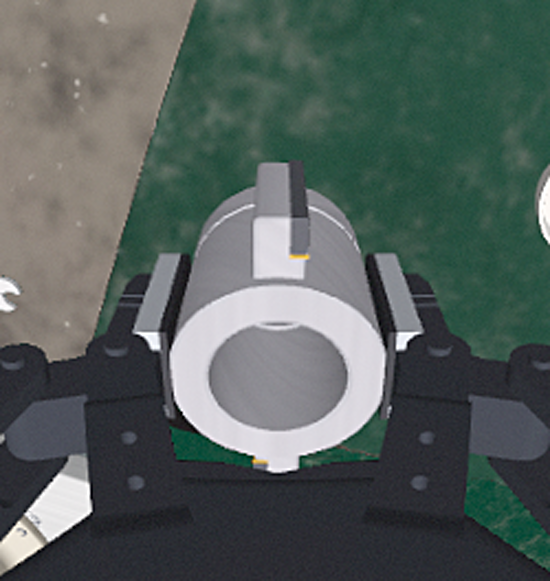

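The head is gripped squarely, with the rim spanning u 170–386 and v 283–457 and the bore u 208–348 and v 318–431. Next I'll work out its offset from the tool axis and carry it to the spigot.

```bash
cat > p.py <<'E'
from h import *
from scipy.spatial.transform import Rotation as R
g=dict(np.load("wG.npz"));P=np.array([.466,-.1605]);z=.19+.0385
B=lambda x,y:wplane(g,130+(x+.5)/2.2-.5,120+(y+.5)/2.2-.5,z)
tb=[B(278,318),B(278,431)];lr=[B(208,374),B(348,374)];to=[B(277,283),B(277,457)];lo=[B(170,365),B(386,365)]
th=np.radians(-71.4);ty=np.array([np.cos(th),np.sin(th)]);tx=np.array([ty[1],-ty[0]])*1.
tx=R.from_quat(down(th)).as_matrix()[:2,0]
for n,(a,b) in dict(tb=tb,lr=lr,to=to,lo=lo).items(): c=(a+b)/2-P;print(n,"tx,ty mm",1e3*c@tx,1e3*c@ty,"size",1e3*np.hypot(*(a-b)))
E
python3 p.py
```

```text
tb tx,ty mm -0.12466840006312158 -0.9245290892252767 size 28.852368165778184
lr tx,ty mm 0.7467373444873897 -0.925916017875267 size 27.828645726644165
to tx,ty mm -0.26782391180722603 -1.1239519549757906 size 44.37475246185802
lo tx,ty mm 2.742615501786151 -0.9284166398508101 size 42.82465576898141
```

```bash
cat > st.py <<'E'
from h import *
def st(m=""):
    s=monitor.sense();print(m,np.round(s["position"],4),np.round(s["contact_force"],1),np.round(s["ft_torque"],2),round(s["finger_gap"],3),round(s["clock"],1));return s
C=[.418,.0615];Q=down(np.radians(36))
E
python3 - <<'E'
from st import *
env.reach(C+[.16],Q);st("above")
print(env.movel(C+[.125],.08,guard=8));st("near")
for z in(.112,.105,.098):
    hit=env.movel(C+[z],.03,guard=10);st(hit)
    if hit: break
E
```

```text
above [0.4183 0.0611 0.1601] [-0.5 -0.2 -4. ] [0.02 0.03 0.  ] 0.496 8.1
False
near [0.4183 0.0614 0.1252] [-0.1  0.1 -3.2] [-0.03 -0.03 -0.03] 0.494 8.7
False [0.4173 0.0618 0.1115] [-2.9  2.2 -6.5] [0.46 0.58 0.01] 0.498 9.2
False [0.4173 0.0618 0.1046] [-3.4  3.  -6.9] [0.51 0.67 0.02] 0.492 9.6
False [0.4172 0.0618 0.0975] [-5.1  3.6 -5.9] [0.67 0.76 0.  ] 0.497 10.0
```

```bash
python3 - <<'E'
from st import *
for c in([.4172,.0622],[.4166,.0630]):
    env.movel(c+[.0975],.02);s=st(c)
    if np.hypot(*s["contact_force"][:2])<2.: break
for z in(.092,.087,.0845,.082):
    hit=env.movel(c+[z],.03,guard=12);st((z,hit))
    if hit: break
print(c)
E
```

```text
[0.4172, 0.0622] [0.4172 0.0622 0.0975] [-1.7  1.6 -5.3] [ 0.22  0.44 -0.04] 0.495 10.2
[0.4166, 0.063] [0.4171 0.0629 0.0978] [-0.2  0.5 -3.8] [0.05 0.07 0.  ] 0.5 10.5
(0.092, False) [0.4167 0.063  0.0919] [-0.1  0.2 -4.2] [-0.01 -0.   -0.01] 0.499 10.8
(0.087, False) [0.4166 0.063  0.0868] [ 0.1  0.2 -3.4] [-0.02 -0.02 -0.05] 0.5 11.2
(0.0845, False) [0.4168 0.0631 0.0847] [-0.9  2.2  2.3] [ 0.39  0.14 -0.02] 0.492 11.4
(0.082, False) [0.4159 0.0629 0.0812] [  0.3  -1.7 -14.9] [-0.27 -0.01 -0.04] 0.491 11.7
[0.4166, 0.063]
```

```bash
python3 - <<'E'
from st import *
c=[.4166,.063];env.hold(.2);st("settle")
for z in(.079,.077,.075,.074,.073):
    hit=env.movel(c+[z],.03,guard=45);env.hold(.15);st((z,hit))
    if hit: break
g=eyes.grab_frame("wrist");np.savez("wP.npz",**g);save("wP",g["frame"][120:384,130:380],2.2)
E
```

```text
settle [0.4159 0.0628 0.0815] [-3.5 -3.2 -6. ] [-0.57  0.56  0.09] 0.491 11.8
(0.079, False) [0.4168 0.0631 0.0791] [ 0.2  1.5 -8.3] [ 0.15 -0.03  0.01] 0.495 12.2
(0.077, False) [0.4171 0.063  0.0785] [-5.9  1.8 15.3] [ 0.18  1.32 -0.07] 0.494 12.7
(0.075, False) [0.4172 0.063  0.0784] [-17.9   1.6  45.9] [ 0.02  3.19 -0.07] 0.495 13.1
(0.074, False) [0.4173 0.063  0.0783] [-23.6   1.5  59.5] [ 0.02  4.13 -0.17] 0.495 13.4
(0.073, False) [0.4173 0.063  0.0782] [-29.6   2.   75.4] [-0.07  5.04 -0.12] 0.496 13.8
```

View pics/wP.png

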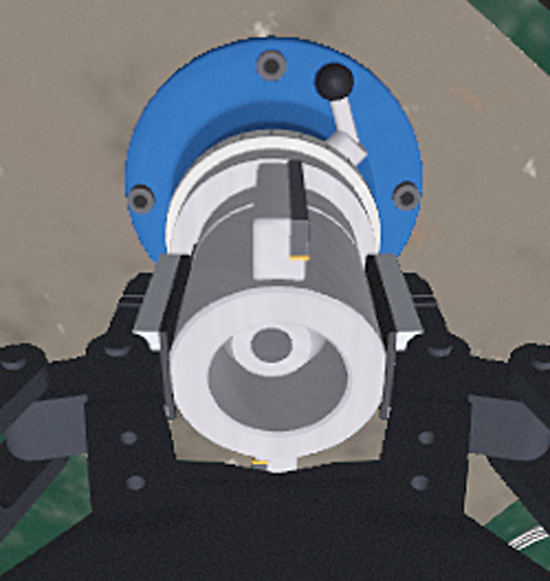

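The rim sits in the grip as before, and the spigot tip shows inside the bore at (271,345). The dogs have engaged, but the head has stopped about 4 mm high on the spring balls and carries a side load of −30 N in x. I'll unload it, find the true centre by probing, then press with the side force nulled.

```bash
python3 - <<'E'
from st import *
c=np.array([.4170,.063]);env.movel([*c,.0835],.03);env.hold(.1);f0=st("free")["contact_force"]
t=np.radians(36);ax=[np.array([np.cos(t),np.sin(t)]),np.array([-np.sin(t),np.cos(t)])]
for k in range(2):
    r=[]
    for s in(1,-1):
        hit=env.movel([*(c+s*ax[k]*.003),.0835],.01,guard=4);p=monitor.sense();r.append((p["position"][:2]-c)@ax[k]);print(k,s,hit,round(r[-1]*1e3,2),np.round(p["contact_force"]-f0,1))
        env.movel([*c,.0835],.02)
    c=c+ax[k]*np.mean(r);env.movel([*c,.0835],.02)
print("centre",c);env.hold(.1);st()
E
```

```text
free [0.4172 0.063  0.0842] [-5.9 -0.1  9.4] [0.17 1.05 0.07] 0.492 14.5
0 1 True 0.14 [ 3.8  0.4 -5.1]
0 -1 True -0.32 [ 5.3  0.3 -5.2]
1 1 True 0.68 [  6.6  -0.4 -11.6]
1 -1 True -0.32 [ 4.4  1.5 -4. ]
centre [0.41681935 0.0630931 ]
 [0.4168 0.0629 0.0836] [-2.8 -2.4  5.4] [-0.33  0.64 -0.06] 0.498 16.9
```

```bash
python3 - <<'E'
from st import *
c=np.array([.4168,.063])
for z in(.092,.088,.086,.0845,.083,.0815,.080,.079,.078):
    env.movel([*c,z],.03);env.hold(.12);s=st(z)
    if s["contact_force"][2]>25:break
g=eyes.grab_frame("wrist");np.savez("wP2.npz",**g)
a=dict(np.load("wG.npz"))["frame"][220:340,190:320];b=dict(np.load("wP.npz"))["frame"][220:340,190:320];d=g["frame"][220:340,190:320]
save("cmp",np.hstack([a,b,d]),2)
s=eyes.grab_frame("scene");save("sc2",s["frame"][140:230,150:270],5)
E
```

```text
0.092 [0.4167 0.063  0.0919] [-0.   0.1 -3.4] [ 0.03  0.03 -0.01] 0.493 17.5
0.088 [0.4168 0.063  0.088 ] [-0.8 -0.4 -3.9] [ 0.04 -0.   -0.06] 0.495 17.9
0.086 [0.4168 0.063  0.086 ] [-0.6 -0.2 -3.3] [ 0.08  0.01 -0.03] 0.494 18.3
0.0845 [0.417  0.0631 0.0846] [0.3 2.3 1.7] [ 0.43 -0.12 -0.06] 0.498 18.6
0.083 [0.4168 0.063  0.0828] [ 0.3  2.3 -2.4] [ 0.37 -0.29 -0.02] 0.496 19.0
0.0815 [0.4157 0.0628 0.0804] [  0.   -3.9 -20. ] [-0.56  0.01  0.01] 0.496 19.4
0.08 [0.4167 0.0632 0.0799] [  0.2   0.6 -14.5] [ 0.06 -0.05 -0.03] 0.491 19.7
0.079 [0.417  0.0631 0.0792] [ 0.   1.9 -8.1] [ 0.37  0.16 -0.01] 0.495 20.1
0.078 [0.417  0.0631 0.0787] [-4.7  1.8  3. ] [0.39 0.74 0.03] 0.494 20.5
```

View pics/cmp.png

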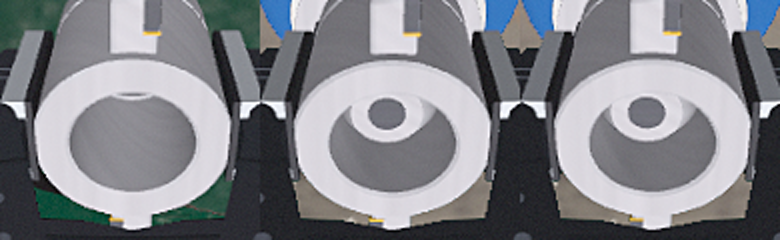

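View pics/sc2.png

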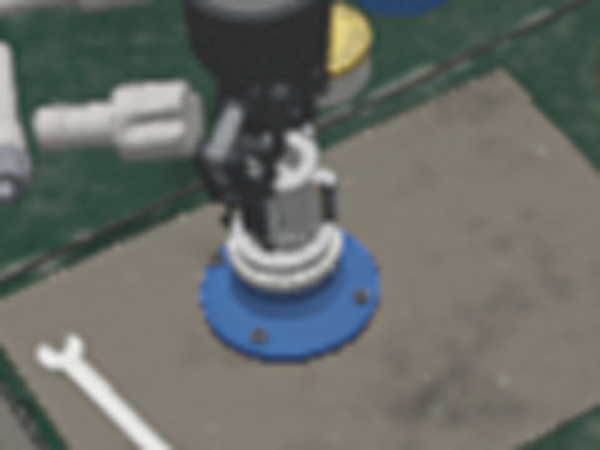

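The left panel is the lifted head, and the middle and right panels are on the stand, with the rim unchanged in the grip each time. The force profile explains the height. Ball contact starts at TCP 0.0845, a pull of −20 N follows at 0.0805 as the balls snap into the groove, and there is a hard stop at 0.0783. So the head appears home, with the mat raising the stand by about 4 mm. I'll give a last press, release, back off and check.

```bash
python3 - <<'E'
from st import *
c=[.4168,.063]
env.movel(c+[.0755],.03);env.hold(.15);st("press")
env.movel(c+[.0782],.03);env.hold(.1);st("relax")
env.release();env.hold(.2);s=st("open");p=s["position"]
print(env.movel([p[0],p[1],.19],.1,guard=12));st("up")
env.reach([.41,.065,.24],down(0));g=eyes.grab_frame("wrist");np.savez("wE.npz",**g);save("wE",g["frame"][100:230,180:340],4);st()
print([((wproj(g,[.4172,.0622,z])-[180,100])*4).round(0) for z in(.113,.117,.121)])
E
```

```text
press [0.4171 0.0631 0.0784] [-19.2   3.9  39. ] [ 0.27  2.87 -0.02] 0.493 21.0
relax [0.417  0.063  0.0787] [-6.1  2.1  7.1] [0.33 0.86 0.08] 0.495 21.3
open [0.4168 0.063  0.0782] [-0.1 -0.3  0.4] [-0.01 -0.01  0.03] 0.998 22.0
False
up [0.4166 0.063  0.1895] [ 0.7  0.5 -0.5] [ 0.01 -0.02 -0.01] 1.001 23.3
 [0.4098 0.065  0.2392] [ 0.1  0.4 -0.4] [ 0.   -0.03  0.03] 1.0 24.0
[array([332., 344.]), array([332., 349.]), array([332., 354.])]
```

View pics/wE.png

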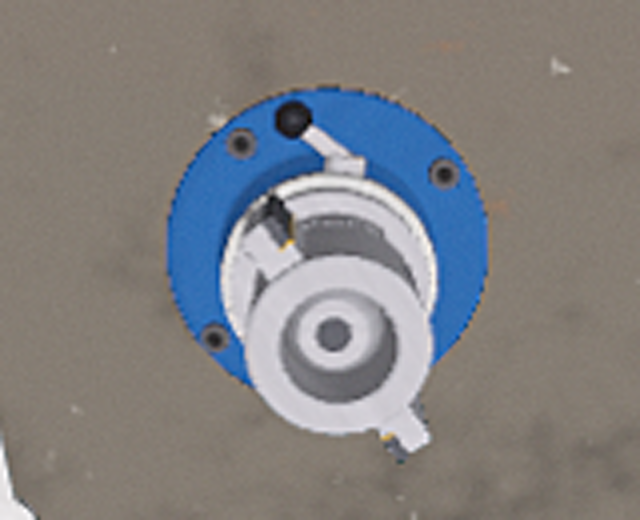

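The head stands upright with its rim centred at (338,344) and the spigot tip showing inside the bore at (334,335). That is as close to concentric as the bore clearance allows. The tip sits no deeper below the rim than it should when home, and the gripper is clear.

```bash
python3 -c "
from h import *
print(job.hand_in(),monitor.sense()['clock'])"
```

```text
the job is handed in; nothing more can be done
the job is handed in; nothing more can be done
```

I put the cutter head on the stand: it snapped past the spring balls to a hard stop on the flange. I then released it and handed the job in about 24 s into the 64 s limit; no verdict was shown. The stop came about 4 mm higher than calculated, which I put down to the mat under the stand, and no other loose item was touched.

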